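# Touch the handleless cupboard open

## Robot

A 6-joint arm with a two-finger parallel gripper is mounted at the origin on the work surface. World frame = base frame: x ahead of the robot, y to its left, z up, the work surface at z = 0. Lengths are in mm, angles in rad, forces in N, time in s.
With the tool pointing down it reaches from about 275 to 750 mm from the base axis. Payload 10.2 kg.
Tool frame: the origin (TCP) lies midway between the tips of the shut fingers; the grasp point (between the pads) lies 19 mm behind it; z points along the fingers, y is the direction in which the jaws open and shut (so a half turn about z gives the same grasp; the last joint's range is limited). The gripper opens to 85 mm and grips with 20 to 120 N. Pads are 22 mm wide; open, the fingers measure 114 mm over their backs; the gripper's body (76 mm by 85 mm) begins 54 mm behind the grasp point. The pads swing forward as they close: fully open they stand 13 mm farther back than shut.
Start: joints at [1.109, 0.313, 1.498, -0, 1.331, -0.223], TCP at [124.194, 510.105, 231.294] pointing down, gripper open.
Joint ranges: [-2.94, 2.94], [-0.97, 2.17], [0.19, 2.56], [-1.23, 4.37], [0.02, 3.11], [-2.88, 2.88]. Speed limits (rad/s): [2.39, 2.39, 3.01, 3.14, 3.14, 3.14].

## Interface

Orientations are given as a 3x3 rotation matrix whose columns are the frame's x, y, z axes.
In Python, from workcell import r gives the robot as it stands.
- The arm moves only by the tool move_arm, never from a script. Its argument "rows" is a list of rows, each an object of numbers: "x", "y", "z": the shift along the tool's x, y, z in cm; "ax", "ay", "az": the turn, a rotation vector about the tool's x, y, z in units of 5 degrees (1.0 is 5 degrees); "gripper": the closure, from 0 (fully open) to 1 (shut). In form: [{"x": .., "y": .., "z": .., "ax": .., "ay": .., "az": .., "gripper": ..}, ...]. A call has 1 to 5 rows; each row is the pose to reach, as a shift and turn from the pose commanded when the call began, along the tool's axes at that moment; what a row does not reach only later rows make up. A row lasts 1/12 s, in which the tool goes at most 41.7 mm and 7.16 degrees, less where a joint would pass 70% of its speed; a pose out of reach is approached as far as the arm can. A call with a gripper value outside its range is refused whole. The fingers move at their own pace and stop on an object; the grip force is fixed at half the most. Time passes only in rows, so rows that repeat a pose let the fingers close. It gives the time, the measured TCP pose, the force and the opening at its end, in the units of the state.
- r.state(): the state, without advancing time (a new reading comes with each control period).
- r.capture(name): name is "scene" or "side" or "wrist"; returns the picture (384x512x3 uint8, red, green, blue); there is no depth.
- r.camera_params(name): a dict with "fx", "fy", "cx", "cy" (pixels), "R" (3x3) and "t" (3): a world point X has camera coordinates R X + t. Camera axes: x right, y down, z forward; pixel columns grow to the right and rows downward; lengths in mm; the calibration is good to about 2 mm. A picture is of the moment at which its call begins: read the wrist's pose just before it. camera_params takes no time and is no camera call; for the wrist camera it gives the pose at the moment of the call.
- r.finish_job(): hands the job in, once; it reports no verdict.
The state is a dict: "t": time; "q": joint angles; "joint_velocities": joint speeds; "joint_torque": joint torques, N m; "ee_pos": TCP position; "tool_rot": TCP orientation; "wrist_force": force on the tool from outside, world axes, zero at the start; "moment": the same for the moment, N m; "gripper_width": finger opening in mm.
Only numpy, scipy, OpenCV 4.12 (cv2) and the standard library are available. Lean on these libraries where they do the work, as an engineer would, in place of code of your own. Each camera call takes 0.05 s, during which the arm holds its last target. There are 200 camera calls.

## Task

Get the worktop cupboard open so that the lunch things can be put away. Grip and lift nothing: first slide the purple snack box along the granite until it is clear of the whole swing of the cupboard door; then press the handleless door near its free edge so that the catch lets go and it springs ajar, and with a fingertip behind its free edge swing it wide open, about square to the cupboard front. The door must not bump the snack box, and everything else on the worktop stays where it is.

Things in the scene. Friction and masses are not known exactly. Their poses are not given: they have to be found in the camera images.
- cupboard: Fixed taupe worktop cupboard 480 wide, 200 high, 280 deep: half its front is a brown wooden handleless door, half an open niche. Origin: on the worktop below the hinge axis, which stands between door and niche. x: level, into the cupboard; y: level, along the front from hinge to the door's free edge; z up. Carcass front at x = +6 mm; carcass from y = -238 to +242 mm.
- cupboard_door (a joint): Door angle, rad: 0 shut, grows as it opens outwards, 1.57 square to the front, stop at 1.75. Panel 18 mm thick, from 2 to 242 mm off the hinge axis, 22 to 198 mm above the worktop; the axis lies in its back face, so shut, its outer face is at cupboard x = -18 mm. Once ajar it swings with about 0.5 N and friction keeps it where it is left.
- press_spot (a point): Point on the door's outer face, 27 mm in from the free edge, 38 mm below the top edge: a good place to press. Moves with the door; its x: square to the panel, towards the back face, y: hinge to free edge, z up. Shut, the door gives about 5 mm here against about 3 N, then stops; past 3.4 mm the catch lets go and, as the finger draws back, the door springs ajar.
- snack_box: Closed purple plastic snack box with lid, 120 x 80 mm and 45 mm high, 0.15 to 0.33 kg, standing on the worktop in front of the cupboard door, in the way of its swing. Origin: centre of its underside; x along its length, z up.
- alu_container: Aluminium lunch container with lid, 165 x 110 mm, 55 mm high, standing loose; leave alone. Origin: centre of underside.
- spoon: Steel spoon 150 mm long lying on the worktop, 9 mm high at most; leave alone. Origin: underside, near mid-length; x from handle to bowl.
- bamboo_fork: Bamboo fork 178 mm long, 5 mm thick, lying on the worktop; leave alone. Origin: underside, near mid-length; x from handle to tines.
- dip_pot: Small round steel dip pot, 60 mm across, 37 mm high, standing a little beyond the free-edge end of the door, outside its swing; leave alone. Origin: centre of underside.
- flask: Upright steel drinking flask with black cap, 68 mm across, 186 mm high; leave alone. Origin: centre of underside.
- tumbler: Upright white ceramic tumbler, 72 mm across, 95 mm high; leave alone. Origin: centre of underside.
- catch (a point): Where the catch's sprung plunger meets the back of the door when shut: 160 mm from the hinge, 85 mm above the worktop; fixed to the cupboard, axes as the cupboard's. Released, the plunger pushes the door ajar to about 0.35 rad, leaving some 70 to 80 mm behind the free edge, and stays out by 50 mm.
Mind the look-alikes: they are no part of the job. Several things look just like the snack_box: the one meant starts nearest to the robot's base.

How it is judged (in metres and radians):
On the way, in this order (a step that is already met when the one before it is completed fails the run):
1. the snack box has been slid clear of the door's swing and stands still, the door still shut ((horizontal distance between snack_box and cupboard above 0.28 m or y of snack_box in the frame of cupboard below -0.065 m) and linear speed of snack_box below 0.02 m/s and value of joint cupboard_door below 0.05 rad), for 0.2 s.
2. the door is pressed in (value of joint cupboard_door below -0.011 rad).
3. the catch has let go and the door has sprung ajar (value of joint cupboard_door above 0.2 rad), for 0.1 s.
4. the door has been swung wide open (value of joint cupboard_door above 1.2 rad), for 0.2 s.
At the end, for the whole second after the job is handed in: The door stands open by more than 1.2 rad (69 degrees) and at rest; the snack box stands flat on the worktop at rest, its centre more than 280 mm from the hinge axis or wholly past the hinge on the niche side (centre more than 65 mm past the hinge line); nothing else has moved more than 25 mm (value of joint cupboard_door above 1.2 rad and velocity of joint cupboard_door between -0.05 and 0.05 rad/s and (horizontal distance between snack_box and cupboard above 0.28 m or y of snack_box in the frame of cupboard below -0.065 m) and height (world z) of snack_box between -0.005 and 0.005 m and angle between snack_box's own z axis and vertical below 0.1 rad and linear speed of snack_box below 0.02 m/s); the robot touches nothing.
It fails at once if the snack box is lifted or tipped (height (world z) of snack_box above 0.012 m or angle between snack_box's own z axis and vertical above 0.25 rad).
It fails at once if the snack box is gripped hard or jammed (more than 20 N from the fingers) (contact force between the fingers and snack_box above 20 N).
It fails at once if the ajar door is gripped or forced (more than 20 N from the fingers) (value of joint cupboard_door above 0.2 rad and contact force between the fingers and cupboard_door_c0 above 20 N).
It fails at once if the door bumps the snack box (contact force between cupboard_door_c0 and snack_box above 0.5 N).
It fails at once if another thing on the worktop is shifted by more than 25 mm (distance of any of alu_container, spoon, bamboo_fork, dip_pot, flask, tumbler from where it was at the start of the episode above 0.025 m).
It also fails if it takes over 64 s, if anything falls off the work surface, if the arm or the gripper's body presses on something with over 40 N, if the wrist force passes 120 N, or if a joint passes its speed limit or range.

## Working session

There is one attempt and no reset: what is moved stays moved. The work goes in short steps, Python scripts to look and compute and a tool call to move; the robot and the scene stay as the last step left them, time stands still between calls to the robot, and variables do not carry over. Pictures are saved under pics/ and viewed, about 8 in all and at most 12, crops included, and the job is handed in when it is done.

Besides the shell and the picture viewer there is one more tool, called as name([rows], argument=value, ...), one row to a line, values as JSON. move_arm: Moves the arm, as the interface text tells. Its arguments: {"type":"object","properties":{"rows":{"type":"array"}},"required":["rows"]}

```bash
mkdir -p pics; ls
python3 - <<'E'
from workcell import r
import cv2,numpy as np
a=r.capture("scene");b=r.capture("side")
cv2.imwrite("pics/scene.png",a[:,:,::-1]);cv2.imwrite("pics/side.png",b[:,:,::-1])
s=r.state();print(s['t'],s['ee_pos'],np.round(s['tool_rot'],3).tolist(),s['gripper_width'])
for n in("scene","side"):print(n,{k:np.round(v,3).tolist() for k,v in r.camera_params(n).items()})
E
```

```text
pics
0.1 [124.0760925  509.90313728 230.79833243] [[-0.972, 0.237, -0.0], [0.237, 0.972, -0.001], [0.0, -0.001, -1.0]] 85.18342830361962
scene {'fx': 362.763, 'fy': 362.763, 'cx': 251.347, 'cy': 184.612, 'R': [[-0.971, -0.239, 0.013], [-0.165, 0.629, -0.76], [0.174, -0.74, -0.65]], 't': [556.943, 196.751, 1001.163]}
side {'fx': 444.113, 'fy': 444.113, 'cx': 259.343, 'cy': 182.79, 'R': [[0.963, -0.269, 0.003], [-0.207, -0.751, -0.627], [0.171, 0.604, -0.779]], 't': [-578.97, 155.259, 1317.885]}
```

View pics/scene.png

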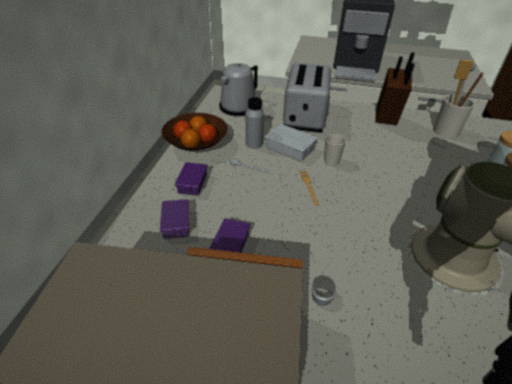

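View pics/side.png

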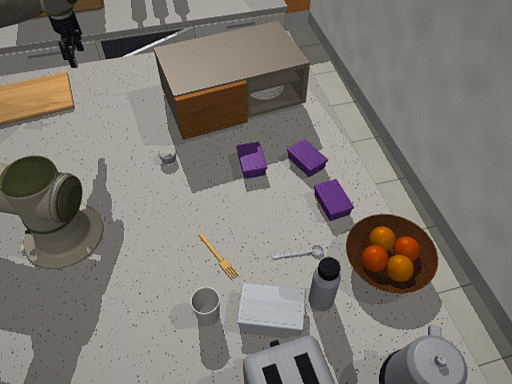

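The side view shows three purple boxes, at about (252,160), (307,157) and (333,198). The first one looks nearest to the robot base at (60,220), so it should be the snack box. I'll check the distances and enlarge a crop.

```bash
cat > h.py <<'E'
from workcell import r
import numpy as np,cv2
def ray(cam,uv,z):
    p=r.camera_params(cam);R=np.array(p['R']);t=np.array(p['t'])
    d=R.T@np.array([(uv[0]-p['cx'])/p['fx'],(uv[1]-p['cy'])/p['fy'],1]);c=-R.T@t
    return c+d*(z-c[2])/d[2]
def proj(cam,X):
    p=r.camera_params(cam);c=np.array(p['R'])@np.array(X,float)+p['t']
    return np.array([p['fx']*c[0]/c[2]+p['cx'],p['fy']*c[1]/c[2]+p['cy']])
E
python3 - <<'E'
from h import *
for n,uv in dict(b1=(252,153),b2=(307,152),b3=(333,193)).items():
    p=ray("side",uv,45);print(n,p.round(),np.hypot(*p[:2]).round())
a=cv2.imread("pics/side.png")[20:220,145:365]
cv2.imwrite("pics/crop1.png",cv2.resize(a,(792,600)[0:0] or None,fx=3.6,fy=3,interpolation=cv2.INTER_CUBIC) if 0 else cv2.resize(a,None,fx=3,fy=3,interpolation=cv2.INTER_CUBIC))
E
```

```text
b1 [612. 131.  45.] 626.0
b2 [789.  87.  45.] 794.0
b3 [809. -96.  45.] 815.0
```

View pics/crop1.png

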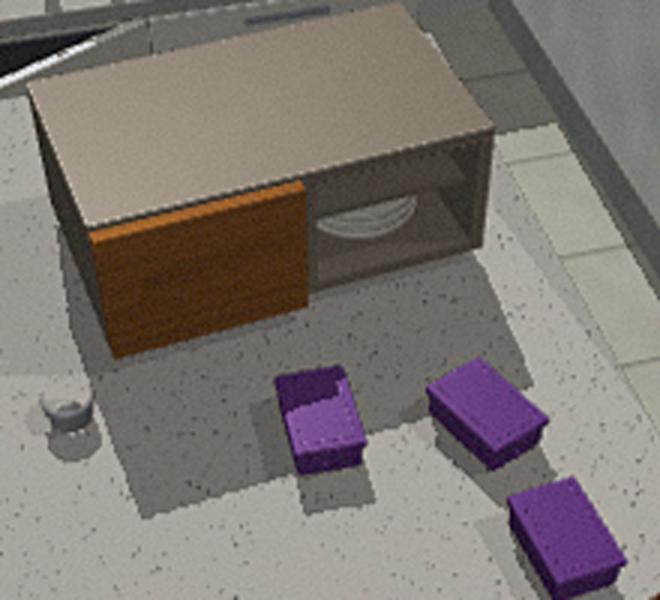

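The crop confirms that the left box at side (252,158) is a closed purple box. At 626 mm from the base, against 794 and 815 mm for the others, it is the snack box. Next I fit the cupboard and box poses.

Run:
```python
from h import *
from scipy.optimize import least_squares
f=lambda u,v:np.array([u/3+145,v/3+20])
def T(p,X): 
    c,s=np.cos(p[2]),np.sin(p[2]);return [p[0]+c*X[0]-s*X[1],p[1]+s*X[0]+c*X[1],X[2]]
cup=[((6,242,200),f(92,222)),((6,-238,200),f(494,131)),((286,242,200),f(28,88)),((286,-238,200),f(402,5)),
((-18,242,198),f(95,240)),((-18,2,198),f(305,193)),((-18,242,22),f(117,357)),((-18,2,22),f(308,305))]
res=lambda p:np.concatenate([proj("side",T(p,X))-uv for X,uv in cup])
best=min((least_squares(res,[600,350,a]) for a in np.arange(0,6.3,.7)),key=lambda s:s.cost)
print(best.x.round(3),best.fun.round(1).tolist())
P=best.x
cs=[f(278,378),f(341,367),f(366,441),f(298,458)]
pts=np.array([ray("side",u,45) for u in cs]);print(pts.round())
c=pts.mean(0);print(c,[np.linalg.norm(pts[i]-pts[i-1]).round() for i in range(4)])
d=pts[2]-pts[1]+pts[3]-pts[0];print("yaw",np.arctan2(d[1],d[0]))
cy,sy=np.cos(P[2]),np.sin(P[2]);loc=lambda w:((w[0]-P[0])*cy+(w[1]-P[1])*sy,-(w[0]-P[0])*sy+(w[1]-P[1])*cy)
print("box local",np.round(loc(c)),[np.round(loc(q)) for q in pts])
for n,u,z in(("pot",(167,152),37),("others b2",(307,152),45),("b3",(333,193),45),("fork",(218,256),3),("spoonhead",(318,251),5),("spoontail",(273,257),5),("flask",(329,265),186),("alu",(272,305),55),("tumb",(206,300),95)):
    w=ray("side",u,z);print(n,w.round(),np.round(loc(w)))
for X in((-18,215,160),(-18,242,198),(-260,0,0),(-18,0,100)):print(X,np.round(T(P,X)))
```

```text
[643.814 315.983   1.67 ] [-1.6, 1.5, 1.2, -1.2, -0.0, -2.2, 0.1, -1.1, -0.6, 0.7, 0.9, -1.1, -0.6, 0.9, 0.8, 0.9]
[[574. 175.  45.]
 [647. 172.  45.]
 [643.  59.  45.]
 [567.  56.  45.]]
[607.74126359 115.49283015  45.        ] [np.float64(119.0), np.float64(72.0), np.float64(113.0), np.float64(76.0)]
yaw -1.6186074936232488
box local [-196.   56.] [array([-134.,   83.]), array([-143.,   11.]), array([-255.,   26.]), array([-251.,  102.])]
pot [342. 218.  37.] [-68. 310.]
others b2 [789.  87.  45.] [-242. -122.]
b3 [809. -96.  45.] [-426. -124.]
fork [ 424. -192.    3.] [-484.  269.]
spoonhead [ 706. -254.    5.] [-574.   -5.]
spoontail [ 575. -239.    5.] [-545.  123.]
flask [ 663. -391.  186.] [-705.   51.]
alu [ 524. -396.   55.] [-697.  190.]
tumb [ 365. -357.   95.] [-642.  344.]
(-18, 215, 160) [432. 277. 160.]
(-18, 242, 198) [405. 274. 198.]
(-260, 0, 0) [670.  57.   0.]
(-18, 0, 100) [646. 298. 100.]
```

Hinge is at world (644,316), the door faces world -y, and the box is at (608,115). Plan: push the box end with two part-open fingers towards world -y by about 150 mm.

```bash
cat >> h.py <<'E'
P=(643.8,316.0,1.67)
def L2W(x,y):
    c,s=np.cos(P[2]),np.sin(P[2]);return np.array([P[0]+c*x-s*y,P[1]+s*x+c*y])
def W2L(w):
    c,s=np.cos(P[2]),np.sin(P[2]);d=np.array(w[:2])-P[:2];return np.array([c*d[0]+s*d[1],-s*d[0]+c*d[1]])
def go(*tgts,jaw=None):
    "shift (cm, tool axes) and az (units) from here to world targets; jaw = world angle of tool y in deg"
    s=r.state();R=np.array(s['tool_rot']);p=np.array(s['ee_pos']);ya=np.degrees(np.arctan2(R[1,1],R[0,1]))
    tilt=R.T@np.array([0,0,-1.]);
    print("t",round(s['t'],2),"tcp",p.round(1),"local",W2L(p).round(),"jaw",ya.round(1),"F",np.round(s['wrist_force'],1),"w",round(s['gripper_width'],1),"downintool",tilt.round(3))
    for g in tgts:print(g,"->",(R.T@(np.array(g,float)-p)/10).round(2),"az",None if jaw is None else round((ya-jaw)/5,2))
E
python3 -c "
from h import *
go((300,401,231),(612,208,231),jaw=-2.7)"
```

```text
t 0.1 tcp [124.1 509.9 230.8] local [244. 498.] jaw 76.3 F [ 0.4  0.4 -0.3] w 85.2 downintool [-0.     0.001  1.   ]
(300, 401, 231) -> [-19.67  -6.42  -0.02] az 15.8
(612, 208, 231) -> [-5.455e+01 -1.779e+01 -1.000e-02] az 15.8
```

move_arm([
  {"x":-19,"y":-6,"z":0,"az":7,"gripper":0.5},
  {"x":-19,"y":-6,"z":0,"az":7,"gripper":0.5},
  {"x":-19,"y":-6,"z":0,"az":7,"gripper":0.5},
  {"x":-19,"y":-6,"z":0,"az":7,"gripper":0.5},
  {"x":-19,"y":-6,"z":0,"az":7,"gripper":0.5},
])

```text
invalid input
```

```bash
python3 -c "
from h import *
go((450,300,231),(612,208,231),jaw=-2.7)"
```

```text
t 0.1 tcp [124.1 509.9 230.8] local [244. 498.] jaw 76.3 F [ 0.4  0.4 -0.3] w 85.2 downintool [-0.     0.001  1.   ]
(450, 300, 231) -> [-3.663e+01 -1.269e+01 -2.000e-02] az 15.8
(612, 208, 231) -> [-5.455e+01 -1.779e+01 -1.000e-02] az 15.8
```

move_arm([
  {"x":-4,"y":-1.2,"z":0,"ax":0,"ay":0,"az":1.4,"gripper":0.5},
  {"x":-8,"y":-2.4,"z":0,"ax":0,"ay":0,"az":2.8,"gripper":0.5},
  {"x":-12,"y":-3.6,"z":0,"ax":0,"ay":0,"az":4.2,"gripper":0.5},
  {"x":-16,"y":-4.8,"z":0,"ax":0,"ay":0,"az":5.6,"gripper":0.5},
  {"x":-20,"y":-6,"z":0,"ax":0,"ay":0,"az":7,"gripper":0.5},
])

```text
t: 0.52
ee_pos: [305.2, 403.4, 231.1]
tool_rot: [[-0.656, 0.755, -0.0], [0.755, 0.656, -0.0], [0.0, -0.0, -1.0]]
wrist_force: [2.2, 0.9, -0.2]
gripper_width: 42.7
```

```bash
python3 -c "
from h import *
go((450,300,231),(612,208,231),jaw=-2.7)"
```

```text
t 0.52 tcp [305.2 403.4 231.1] local [120. 328.] jaw 41.0 F [ 2.2  0.9 -0.2] w 42.7 downintool [-0.  0.  1.]
(450, 300, 231) -> [-1.73e+01  4.15e+00  1.00e-02] az 8.74
(612, 208, 231) -> [-3.487e+01  1.034e+01  1.000e-02] az 8.74
```

move_arm([
  {"x":-4,"y":1.1,"z":0,"ax":0,"ay":0,"az":1.4,"gripper":0.5},
  {"x":-8,"y":2.2,"z":0,"ax":0,"ay":0,"az":2.8,"gripper":0.5},
  {"x":-12,"y":3.4,"z":0,"ax":0,"ay":0,"az":4.2,"gripper":0.5},
  {"x":-16,"y":4.6,"z":0,"ax":0,"ay":0,"az":5.6,"gripper":0.5},
  {"x":-20,"y":5.8,"z":0,"ax":0,"ay":0,"az":7,"gripper":0.5},
])

```text
t: 0.93
ee_pos: [480.7, 291.4, 231.1]
tool_rot: [[-0.104, 0.995, -0.0], [0.995, 0.104, -0.0], [-0.0, -0.0, -1.0]]
wrist_force: [-0.1, 1.0, -0.0]
gripper_width: 42.8
```

```bash
python3 -c "
from h import *
go((612,208,231),jaw=-2.7)"
```

```text
t 0.93 tcp [480.7 291.4 231.1] local [ -8. 165.] jaw 6.0 F [-0.1  1.  -0. ] w 42.8 downintool [0. 0. 1.]
(612, 208, 231) -> [-9.66 12.19  0.  ] az 1.73
```

Now over the gap, then a look with the wrist camera.

move_arm([
  {"x":-2.5,"y":3.1,"z":0,"ax":0,"ay":0,"az":1.0,"gripper":0.5},
  {"x":-5,"y":6.2,"z":0,"ax":0,"ay":0,"az":1.7,"gripper":0.5},
  {"x":-7.5,"y":9.3,"z":0,"ax":0,"ay":0,"az":1.7,"gripper":0.5},
  {"x":-9.7,"y":12.2,"z":0,"ax":0,"ay":0,"az":1.7,"gripper":0.5},
  {"x":-9.7,"y":12.2,"z":0,"ax":0,"ay":0,"az":1.7,"gripper":0.5},
])

```text
t: 1.35
ee_pos: [615.1, 205.5, 229.2]
tool_rot: [[0.043, 0.999, -0.001], [0.999, -0.043, -0.001], [-0.001, -0.001, -1.0]]
wrist_force: [0.2, -0.4, -0.6]
gripper_width: 43.0
```

Run:
```python
from h import *
go((612,208,150),(612,208,16),jaw=-2.7)
a=r.capture("wrist")
for X in((574,175,45),(647,172,45),(643,59,45),(567,56,45)):
    u=proj("wrist",X).round();print(u);cv2.circle(a,tuple(int(k) for k in u),3,(0,255,0),1)
cv2.imwrite("pics/w1.png",a[:,:,::-1])
```

```text
t 1.35 tcp [615.1 205.5 229.2] local [-107.   40.] jaw -2.5 F [ 0.2 -0.4 -0.6] w 43.0 downintool [0.001 0.001 1.   ]
(612, 208, 150) -> [ 0.24 -0.31  7.92] az 0.04
(612, 208, 16) -> [ 0.26 -0.3  21.32] az 0.04
[228. 193.]
[285. 193.]
[283. 268.]
[229. 272.]
```

View pics/w1.png

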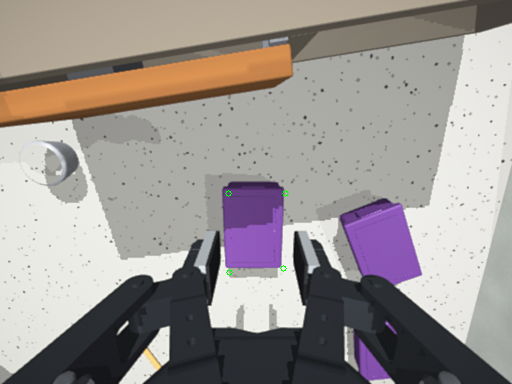

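The picture shows the box at columns 224–283, rows 186–269, slightly nearer the door than estimated (end at about y=183), and centred between the fingers. I'll descend at y of about 218.

move_arm([
  {"x":1.2,"y":-0.7,"z":3,"ax":0,"ay":0,"az":0,"gripper":0.5},
  {"x":1.2,"y":-0.7,"z":7,"ax":0,"ay":0,"az":0,"gripper":0.5},
  {"x":1.2,"y":-0.7,"z":11,"ax":0,"ay":0,"az":0,"gripper":0.5},
  {"x":1.2,"y":-0.7,"z":15,"ax":0,"ay":0,"az":0,"gripper":0.5},
  {"x":1.2,"y":-0.7,"z":18,"ax":0,"ay":0,"az":0,"gripper":0.5},
])

```text
t: 1.82
ee_pos: [602.4, 222.9, 48.1]
tool_rot: [[0.037, 0.999, -0.004], [0.999, -0.037, -0.0], [-0.001, -0.004, -1.0]]
wrist_force: [0.2, 0.1, -0.2]
gripper_width: 42.6
```

move_arm([
  {"x":0,"y":0,"z":1,"ax":0,"ay":0,"az":0,"gripper":0.5},
  {"x":0,"y":0,"z":2,"ax":0,"ay":0,"az":0,"gripper":0.5},
  {"x":0,"y":0,"z":3.2,"ax":0,"ay":0,"az":0,"gripper":0.5},
  {"x":0,"y":0,"z":3.2,"ax":0,"ay":0,"az":0,"gripper":0.5},
])

```text
t: 2.15
ee_pos: [604.3, 222.4, 18.6]
tool_rot: [[0.038, 0.999, -0.001], [0.999, -0.038, -0.0], [-0.0, -0.001, -1.0]]
wrist_force: [0.5, -0.1, -0.1]
gripper_width: 42.6
```

move_arm([
  {"x":-0.6,"y":0.1,"z":0,"ax":0,"ay":0,"az":0,"gripper":0.5},
  {"x":-1.1,"y":0.2,"z":0,"ax":0,"ay":0,"az":0,"gripper":0.5},
  {"x":-1.6,"y":0.3,"z":0,"ax":0,"ay":0,"az":0,"gripper":0.5},
  {"x":-2.0,"y":0.3,"z":0,"ax":0,"ay":0,"az":0,"gripper":0.5},
  {"x":-2.4,"y":0.3,"z":0,"ax":0,"ay":0,"az":0,"gripper":0.5},
])

```text
t: 2.57
ee_pos: [607.1, 197.5, 19.9]
tool_rot: [[0.039, 0.999, 0.001], [0.999, -0.039, 0.0], [0.0, 0.001, -1.0]]
wrist_force: [-0.5, -0.1, -0.2]
gripper_width: 42.3
```

move_arm([
  {"x":-0.3,"y":0,"z":0,"ax":0,"ay":0,"az":0,"gripper":0.5},
  {"x":-0.6,"y":0,"z":0,"ax":0,"ay":0,"az":0,"gripper":0.5},
  {"x":-0.9,"y":0,"z":0,"ax":0,"ay":0,"az":0,"gripper":0.5},
  {"x":-1.2,"y":0,"z":0,"ax":0,"ay":0,"az":0,"gripper":0.5},
  {"x":-1.5,"y":0,"z":0,"ax":0,"ay":0,"az":0,"gripper":0.5},
])

```text
t: 2.98
ee_pos: [606.2, 183.2, 19.4]
tool_rot: [[0.038, 0.999, 0.0], [0.999, -0.038, 0.0], [0.0, 0.0, -1.0]]
wrist_force: [0.0, 2.5, 1.1]
gripper_width: 42.8
```

move_arm([
  {"x":-0.4,"y":0,"z":0,"ax":0,"ay":0,"az":0,"gripper":0.5},
  {"x":-0.8,"y":0,"z":0,"ax":0,"ay":0,"az":0,"gripper":0.5},
  {"x":-1.2,"y":0,"z":0,"ax":0,"ay":0,"az":0,"gripper":0.5},
  {"x":-1.6,"y":0,"z":0,"ax":0,"ay":0,"az":0,"gripper":0.5},
  {"x":-2.0,"y":0,"z":0,"ax":0,"ay":0,"az":0,"gripper":0.5},
])

```text
t: 3.4
ee_pos: [605.5, 162.8, 19.3]
tool_rot: [[0.038, 0.999, 0.0], [0.999, -0.038, 0.0], [0.0, 0.0, -1.0]]
wrist_force: [0.2, 1.5, 1.4]
gripper_width: 43.1
```

Run:
```python
from h import *
go((604,41,18),jaw=-2.7)
a=r.capture("side")[100:260,150:370];cv2.imwrite("pics/s2.png",cv2.resize(a[:,:,::-1],None,fx=3,fy=3))
```

```text
t 3.4 tcp [605.5 162.8  19.3] local [-149.   53.] jaw -2.2 F [0.2 1.5 1.4] w 43.1 downintool [-0. -0.  1.]
(604, 41, 18) -> [-12.18   0.32   0.13] az 0.1
```

View pics/s2.png

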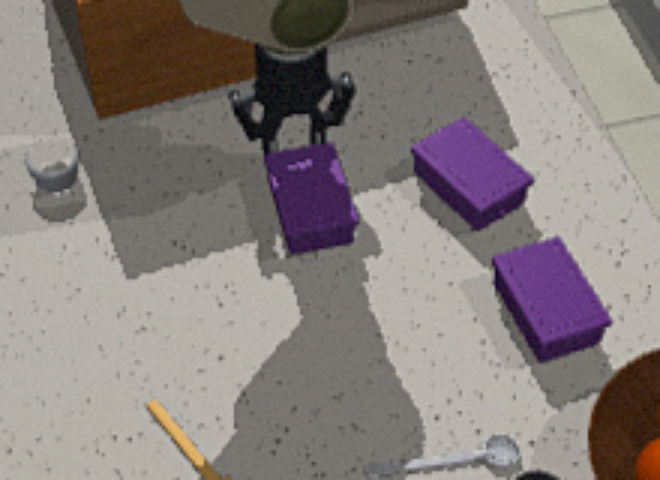

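The box, at crop (311,195), is being pushed squarely with both fingers on its end. I'll continue about 125 mm more.

move_arm([
  {"x":-0.6,"y":0,"z":0,"ax":0,"ay":0,"az":0,"gripper":0.5},
  {"x":-1.4,"y":0,"z":0,"ax":0,"ay":0,"az":0,"gripper":0.5},
  {"x":-2.2,"y":0,"z":0,"ax":0,"ay":0,"az":0,"gripper":0.5},
  {"x":-3.0,"y":0,"z":0,"ax":0,"ay":0,"az":0,"gripper":0.5},
  {"x":-3.8,"y":0,"z":0,"ax":0,"ay":0,"az":0,"gripper":0.5},
])

```text
t: 3.87
ee_pos: [604.0, 124.2, 19.3]
tool_rot: [[0.038, 0.999, 0.0], [0.999, -0.038, -0.0], [-0.0, 0.0, -1.0]]
wrist_force: [0.4, 2.5, 1.3]
gripper_width: 42.5
```

move_arm([
  {"x":-0.8,"y":0,"z":0,"ax":0,"ay":0,"az":0,"gripper":0.5},
  {"x":-1.6,"y":0,"z":0,"ax":0,"ay":0,"az":0,"gripper":0.5},
  {"x":-2.4,"y":0,"z":0,"ax":0,"ay":0,"az":0,"gripper":0.5},
  {"x":-3.2,"y":0,"z":0,"ax":0,"ay":0,"az":0,"gripper":0.5},
  {"x":-4.0,"y":0,"z":0,"ax":0,"ay":0,"az":0,"gripper":0.5},
])

```text
t: 4.28
ee_pos: [602.4, 84.4, 19.3]
tool_rot: [[0.038, 0.999, -0.0], [0.999, -0.038, 0.0], [0.0, -0.0, -1.0]]
wrist_force: [-0.4, 3.4, 0.9]
gripper_width: 42.6
```

move_arm([
  {"x":-0.8,"y":0,"z":0,"ax":0,"ay":0,"az":0,"gripper":0.5},
  {"x":-1.6,"y":0,"z":0,"ax":0,"ay":0,"az":0,"gripper":0.5},
  {"x":-2.4,"y":0,"z":0,"ax":0,"ay":0,"az":0,"gripper":0.5},
  {"x":-3.2,"y":0,"z":0,"ax":0,"ay":0,"az":0,"gripper":0.5},
  {"x":-3.8,"y":0,"z":0,"ax":0,"ay":0,"az":0,"gripper":0.5},
])

```text
t: 4.7
ee_pos: [601.0, 46.3, 19.3]
tool_rot: [[0.038, 0.999, -0.0], [0.999, -0.038, -0.0], [-0.0, -0.0, -1.0]]
wrist_force: [0.5, 2.6, 2.2]
gripper_width: 42.3
```

move_arm([
  {"x":-0.4,"y":0,"z":0,"ax":0,"ay":0,"az":0,"gripper":0.5},
  {"x":-0.8,"y":0,"z":0,"ax":0,"ay":0,"az":0,"gripper":0.5},
  {"x":-1.0,"y":0,"z":0,"ax":0,"ay":0,"az":0,"gripper":0.5},
  {"x":-1.0,"y":0,"z":0,"ax":0,"ay":0,"az":0,"gripper":0.5},
  {"x":-1.0,"y":0,"z":0,"ax":0,"ay":0,"az":0,"gripper":0.5},
])

```text
t: 5.12
ee_pos: [600.5, 37.1, 19.1]
tool_rot: [[0.038, 0.999, -0.001], [0.999, -0.038, -0.0], [-0.0, -0.0, -1.0]]
wrist_force: [0.1, 0.1, 0.3]
gripper_width: 42.6
```

move_arm([
  {"x":0.8,"y":0,"z":0,"ax":0,"ay":0,"az":0,"gripper":0.5},
  {"x":1.5,"y":0,"z":0,"ax":0,"ay":0,"az":0,"gripper":0.5},
  {"x":2.5,"y":0,"z":0,"ax":0,"ay":0,"az":0,"gripper":0.5},
  {"x":2.5,"y":0,"z":-4,"ax":0,"ay":0,"az":0,"gripper":0.5},
  {"x":2.5,"y":0,"z":-8,"ax":0,"ay":0,"az":0,"gripper":0.5},
])

```text
t: 5.53
ee_pos: [600.1, 63.9, 98.3]
tool_rot: [[0.037, 0.999, -0.005], [0.999, -0.037, 0.0], [0.0, -0.005, -1.0]]
wrist_force: [0.9, 0.3, 1.9]
gripper_width: 42.8
```

Run:
```python
from h import *
w=L2W(-80,215);print(w)
go((*w,150),jaw=5.7)
a=r.capture("side")[100:260,150:370];cv2.imwrite("pics/s3.png",cv2.resize(a[:,:,::-1],None,fx=3,fy=3))
```

```text
[437.78036272 215.09950915]
t 5.53 tcp [600.1  63.9  98.3] local [-247.   68.] jaw -2.1 F [0.9 0.3 1.9] w 42.8 downintool [-0.     0.005  1.   ]
(np.float64(437.7803627187094), np.float64(215.09950914645907), 150) -> [ 14.52 -16.8   -5.08] az -1.56
```

View pics/s3.png

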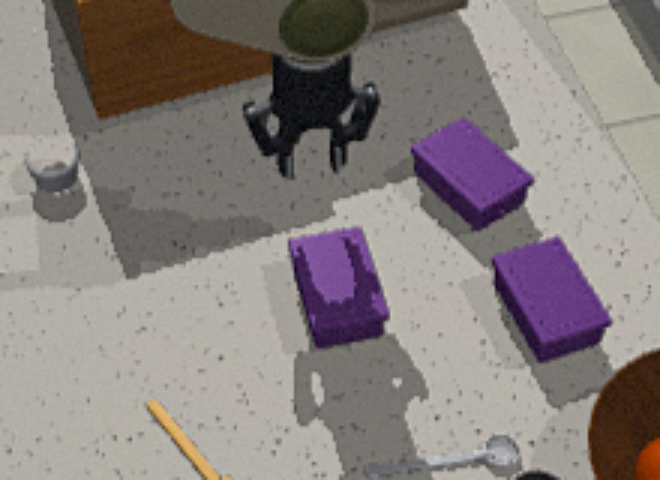

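The box now stands at crop (338,285), flat, with its centre about 350 mm from the hinge. The door is still shut. Next I shut the fingers and go to the press spot.

move_arm([
  {"x":1.5,"y":-1.5,"z":-3,"ax":0,"ay":0,"az":0,"gripper":1},
  {"x":4,"y":-4.5,"z":-5,"ax":0,"ay":0,"az":-0.5,"gripper":1},
  {"x":6.5,"y":-7.5,"z":-5.5,"ax":0,"ay":0,"az":-1,"gripper":1},
  {"x":9,"y":-10.4,"z":-5.5,"ax":0,"ay":0,"az":-1.6,"gripper":1},
  {"x":11.5,"y":-13.3,"z":-5.5,"ax":0,"ay":0,"az":-1.6,"gripper":1},
])

```text
t: 6.0
ee_pos: [471.5, 184.0, 154.8]
tool_rot: [[-0.105, 0.995, 0.001], [0.995, 0.105, 0.0], [0.0, 0.001, -1.0]]
wrist_force: [0.8, 1.1, -0.2]
gripper_width: -0.1
```

Run:
```python
from h import *
go((*L2W(-60,215),150),jaw=5.7)
```

```text
t 6.0 tcp [471.5 184.  154.8] local [-114.  185.] jaw 6.0 F [ 0.8  1.1 -0.2] w -0.1 downintool [-0.    -0.001  1.   ]
(np.float64(435.7995419867349), np.float64(235.00117614266264), 150) -> [ 5.45 -3.02  0.48] az 0.06
```

move_arm([
  {"x":2,"y":-1.5,"z":0.4,"ax":0,"ay":0,"az":0,"gripper":1},
  {"x":4,"y":-3,"z":0.4,"ax":0,"ay":0,"az":0,"gripper":1},
  {"x":6,"y":-3,"z":0.4,"ax":0,"ay":0,"az":0,"gripper":1},
  {"x":7,"y":-3,"z":0.4,"ax":0,"ay":0,"az":0,"gripper":1},
  {"x":7,"y":-3,"z":0.4,"ax":0,"ay":0,"az":0,"gripper":1},
])

```text
t: 6.42
ee_pos: [435.8, 250.7, 150.4]
tool_rot: [[-0.104, 0.995, 0.001], [0.995, 0.104, 0.0], [0.0, 0.001, -1.0]]
wrist_force: [0.5, -0.1, -0.7]
gripper_width: 0.3
```

move_arm([
  {"x":0.2,"y":0,"z":0,"ax":0,"ay":0,"az":0,"gripper":1},
  {"x":0.5,"y":0,"z":0,"ax":0,"ay":0,"az":0,"gripper":1},
  {"x":0.8,"y":0,"z":0,"ax":0,"ay":0,"az":0,"gripper":1},
  {"x":1.0,"y":0,"z":0,"ax":0,"ay":0,"az":0,"gripper":1},
  {"x":1.0,"y":0,"z":0,"ax":0,"ay":0,"az":0,"gripper":1},
])

```text
t: 6.83
ee_pos: [435.3, 258.7, 150.3]
tool_rot: [[-0.101, 0.995, 0.0], [0.995, 0.101, 0.0], [0.0, 0.0, -1.0]]
wrist_force: [-0.3, -0.1, -0.4]
gripper_width: -0.1
```

Run:
```python
from h import *
go((*L2W(-26,215),150),jaw=5.7)
```

```text
t 6.83 tcp [435.3 258.7 150.3] local [-36. 213.] jaw 5.8 F [-0.3 -0.1 -0.4] w -0.1 downintool [-0. -0.  1.]
(np.float64(432.4321467423781), np.float64(268.8340100362088), 150) -> [ 1.04 -0.18  0.03] az 0.02
```

move_arm([
  {"x":0.2,"y":0,"z":0,"ax":0,"ay":0,"az":0,"gripper":1},
  {"x":0.4,"y":0,"z":0,"ax":0,"ay":0,"az":0,"gripper":1},
  {"x":0.6,"y":0,"z":0,"ax":0,"ay":0,"az":0,"gripper":1},
  {"x":0.6,"y":0,"z":0,"ax":0,"ay":0,"az":0,"gripper":1},
])

```text
t: 7.17
ee_pos: [434.4, 264.6, 150.3]
tool_rot: [[-0.102, 0.995, -0.0], [0.995, 0.102, -0.001], [-0.001, -0.0, -1.0]]
wrist_force: [-0.7, -3.4, 1.3]
gripper_width: 0.0
```

move_arm([
  {"x":0.2,"y":0,"z":0,"ax":0,"ay":0,"az":0,"gripper":1},
  {"x":0.3,"y":0,"z":0,"ax":0,"ay":0,"az":0,"gripper":1},
  {"x":0.3,"y":0,"z":0,"ax":0,"ay":0,"az":0,"gripper":1},
])

```text
t: 7.42
ee_pos: [434.1, 267.7, 150.2]
tool_rot: [[-0.101, 0.995, -0.0], [0.995, 0.101, -0.0], [-0.0, -0.0, -1.0]]
wrist_force: [-0.7, -2.7, 1.3]
gripper_width: 0.0
```

Contact force is about 3 N. Advancing in 2 mm steps until it meets the stop.

move_arm([
  {"x":0.1,"y":0,"z":0,"ax":0,"ay":0,"az":0,"gripper":1},
  {"x":0.2,"y":0,"z":0,"ax":0,"ay":0,"az":0,"gripper":1},
  {"x":0.2,"y":0,"z":0,"ax":0,"ay":0,"az":0,"gripper":1},
])

```text
t: 7.67
ee_pos: [434.0, 267.8, 150.3]
tool_rot: [[-0.101, 0.995, -0.001], [0.995, 0.101, -0.004], [-0.004, -0.001, -1.0]]
wrist_force: [-0.6, -16.9, 3.3]
gripper_width: 0.2
```

The stop is reached (17 N). Drawing back.

move_arm([
  {"x":-2,"y":0,"z":0,"ax":0,"ay":0,"az":0,"gripper":1},
  {"x":-5,"y":0,"z":0,"ax":0,"ay":0,"az":0,"gripper":1},
  {"x":-9,"y":0,"z":0,"ax":0,"ay":0,"az":0,"gripper":1},
  {"x":-13,"y":0,"z":0,"ax":0,"ay":0,"az":0,"gripper":1},
  {"x":-13,"y":0,"z":-2,"ax":0,"ay":0,"az":0,"gripper":1},
])

```text
t: 8.08
ee_pos: [446.6, 135.6, 167.9]
tool_rot: [[-0.096, 0.995, -0.005], [0.995, 0.096, -0.001], [-0.0, -0.005, -1.0]]
wrist_force: [-0.8, 1.2, -1.0]
gripper_width: 0.2
```

move_arm([
  {"x":0,"y":0,"z":-3,"ax":0,"ay":0,"az":0,"gripper":1},
  {"x":0,"y":0,"z":-5.5,"ax":0,"ay":0,"az":0,"gripper":1},
  {"x":0,"y":0,"z":-5.5,"ax":0,"ay":0,"az":0,"gripper":1},
])

```text
t: 8.33
ee_pos: [449.2, 140.6, 229.9]
tool_rot: [[-0.101, 0.995, 0.009], [0.995, 0.101, 0.001], [0.0, 0.009, -1.0]]
wrist_force: [0.3, 0.5, 0.4]
gripper_width: -0.2
```

Run:
```python
from h import *
go((*L2W(-40,290),150),(*L2W(-43,205),150),jaw=5.7)
a=r.capture("scene");b=r.capture("side")
cv2.imwrite("pics/s4.png",np.hstack([cv2.resize(a[200:384,150:350],(400,368)),cv2.resize(b[20:204,145:345],(400,368))])[:,:,::-1])
```

```text
t 8.33 tcp [449.2 140.6 229.9] local [-155.  211.] jaw 5.8 F [0.3 0.5 0.4] w -0.2 downintool [-0.    -0.009  1.   ]
(np.float64(359.18747001899686), np.float64(247.47476539396166), 150) -> [11.54 -7.95  7.93] az 0.02
(np.float64(444.06667786265837), np.float64(252.90800345542303), 150) -> [11.22  0.55  8.  ] az 0.02
```

View pics/s4.png

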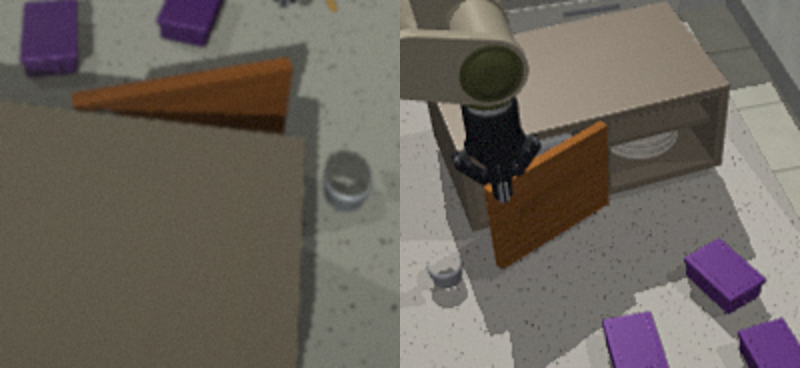

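The door is ajar: in the scene crop its top free corner is at (292,62), with a clear gap behind it. I compute the angle.

Run:
```python
from h import *
def door(th,rr,off): return (-rr*np.sin(th)+off*np.cos(th), rr*np.cos(th)+off*np.sin(th))
w=ray("scene",(150+292/2,200+61/2),198);print(w,W2L(w))
w=ray("side",(145+488/2,20+188/2),198);print("side",W2L(w))
for th in(.3,.35,.4,.45):print(th,np.round(door(th,242,-18)),np.round(door(th,242,0)),np.round(door(th,210,11)))
```

```text
[425.92517272 198.92717983 198.        ] [-94.91866532 228.39862643]
side [-312.70034706 -351.5608469 ]
0.3 [-89. 226.] [-72. 231.] [-52. 204.]
0.35 [-100.  221.] [-83. 227.] [-62. 201.]
0.4 [-111.  216.] [-94. 223.] [-72. 198.]
0.45 [-121.  210.] [-105.  218.] [-81. 194.]
```

Angle is about 0.34 rad. I go over the gap behind the panel at local (-33,205), then straight down.

move_arm([
  {"x":4,"y":0.4,"z":0,"ax":0,"ay":0,"az":0,"gripper":1},
  {"x":8,"y":0.4,"z":0,"ax":0,"ay":0,"az":0,"gripper":1},
  {"x":12.2,"y":0.4,"z":0,"ax":0,"ay":0,"az":0,"gripper":1},
  {"x":12.2,"y":0.4,"z":0,"ax":0,"ay":0,"az":0,"gripper":1},
  {"x":12.2,"y":0.4,"z":0,"ax":0,"ay":0,"az":0,"gripper":1},
])

```text
t: 8.85
ee_pos: [437.7, 263.8, 223.7]
tool_rot: [[-0.105, 0.994, -0.002], [0.994, 0.105, -0.001], [-0.0, -0.002, -1.0]]
wrist_force: [0.1, -0.1, -0.6]
gripper_width: 0.3
```

Run:
```python
from h import *
go((*L2W(-35,205),150),jaw=5.7)
```

```text
t 8.85 tcp [437.7 263.8 223.7] local [-32. 210.] jaw 6.0 F [ 0.1 -0.1 -0.6] w 0.3 downintool [0.    0.002 1.   ]
(np.float64(443.2743495698685), np.float64(260.86867025390444), 150) -> [-0.34  0.54  7.37] az 0.07
```

move_arm([
  {"x":-0.3,"y":0.3,"z":2,"ax":0,"ay":0,"az":0,"gripper":1},
  {"x":-0.3,"y":0.3,"z":4,"ax":0,"ay":0,"az":0,"gripper":1},
  {"x":-0.3,"y":0.3,"z":6,"ax":0,"ay":0,"az":0,"gripper":1},
  {"x":-0.3,"y":0.3,"z":7.2,"ax":0,"ay":0,"az":0,"gripper":1},
  {"x":-0.3,"y":0.3,"z":7.2,"ax":0,"ay":0,"az":0,"gripper":1},
])

```text
t: 9.27
ee_pos: [440.8, 257.9, 150.2]
tool_rot: [[-0.1, 0.995, -0.006], [0.995, 0.1, -0.002], [-0.001, -0.006, -1.0]]
wrist_force: [-0.3, 0.4, -0.4]
gripper_width: 0.2
```

Run:
```python
from h import *
c=[]
for th in np.arange(.4,1.51,.1):
    x=-205*np.sin(th)+14*np.cos(th)-3*0;y=205*np.cos(th)+14*np.sin(th);c.append((*L2W(x,y).round(1),151.))
go(*c,jaw=5.7)
```

```text
t 9.27 tcp [440.8 257.9 150.2] local [-38. 208.] jaw 5.7 F [-0.3  0.4 -0.4] w 0.2 downintool [0.001 0.006 1.   ]
(np.float64(457.1), np.float64(230.2), 151.0) -> [-2.92  1.34 -0.08] az 0.01
(np.float64(466.6), np.float64(211.9), 151.0) -> [-4.84  2.1  -0.09] az 0.01
(np.float64(477.9), np.float64(194.8), 151.0) -> [-6.65  3.06 -0.09] az 0.01
(np.float64(490.8), np.float64(178.8), 151.0) -> [-8.37  4.18 -0.09] az 0.01
(np.float64(505.3), np.float64(164.2), 151.0) -> [-9.97  5.48 -0.1 ] az 0.01
(np.float64(521.1), np.float64(151.2), 151.0) -> [-11.42   6.92  -0.11] az 0.01
(np.float64(538.2), np.float64(139.7), 151.0) -> [-12.73   8.51  -0.11] az 0.01
(np.float64(556.3), np.float64(130.1), 151.0) -> [-13.87  10.21  -0.12] az 0.01
(np.float64(575.3), np.float64(122.3), 151.0) -> [-14.84  12.02  -0.13] az 0.01
(np.float64(595.0), np.float64(116.4), 151.0) -> [-15.62  13.92  -0.14] az 0.01
(np.float64(615.2), np.float64(112.5), 151.0) -> [-16.21  15.89  -0.15] az 0.01
(np.float64(635.6), np.float64(110.7), 151.0) -> [-16.59  17.91  -0.16] az 0.01
```

move_arm([
  {"x":-1.0,"y":0.4,"z":0,"ax":0,"ay":0,"az":0,"gripper":1},
  {"x":-2.0,"y":0.9,"z":0,"ax":0,"ay":0,"az":0,"gripper":1},
  {"x":-2.9,"y":1.3,"z":0,"ax":0,"ay":0,"az":0,"gripper":1},
  {"x":-3.9,"y":1.7,"z":0,"ax":0,"ay":0,"az":0,"gripper":1},
  {"x":-4.8,"y":2.1,"z":0,"ax":0,"ay":0,"az":0,"gripper":1},
])

```text
t: 9.68
ee_pos: [468.9, 212.5, 153.9]
tool_rot: [[-0.101, 0.995, 0.001], [0.995, 0.101, 0.0], [0.0, 0.001, -1.0]]
wrist_force: [0.6, 0.8, 0.6]
gripper_width: 0.1
```

move_arm([
  {"x":-0.9,"y":0.5,"z":0,"ax":0,"ay":0,"az":0,"gripper":1},
  {"x":-1.8,"y":1.0,"z":0,"ax":0,"ay":0,"az":0,"gripper":1},
  {"x":-2.7,"y":1.5,"z":0,"ax":0,"ay":0,"az":0,"gripper":1},
  {"x":-3.5,"y":2.1,"z":0,"ax":0,"ay":0,"az":0,"gripper":1},
  {"x":-4.3,"y":2.7,"z":0,"ax":0,"ay":0,"az":0,"gripper":1},
])

```text
t: 10.1
ee_pos: [499.7, 173.0, 153.3]
tool_rot: [[-0.101, 0.995, 0.0], [0.995, 0.101, 0.0], [0.0, 0.0, -1.0]]
wrist_force: [-0.1, 1.0, 0.8]
gripper_width: 0.0
```

Run:
```python
from h import *
c=[]
for th in np.arange(.8,1.51,.1):
    x=-205*np.sin(th)+14*np.cos(th)-3*0;y=205*np.cos(th)+14*np.sin(th);c.append((*L2W(x,y).round(1),151.))
go(*c,jaw=5.7)
b=r.capture("side");cv2.imwrite("pics/s5.png",cv2.resize(b[20:220,145:365],None,fx=3,fy=3)[:,:,::-1])
```

```text
t 10.1 tcp [499.7 173.  153.3] local [-128.  158.] jaw 5.8 F [-0.1  1.   0.8] w 0.0 downintool [-0. -0.  1.]
(np.float64(505.3), np.float64(164.2), 151.0) -> [-0.94  0.46  0.23] az 0.02
(np.float64(521.1), np.float64(151.2), 151.0) -> [-2.39  1.9   0.23] az 0.02
(np.float64(538.2), np.float64(139.7), 151.0) -> [-3.71  3.49  0.23] az 0.02
(np.float64(556.3), np.float64(130.1), 151.0) -> [-4.84  5.19  0.23] az 0.02
(np.float64(575.3), np.float64(122.3), 151.0) -> [-5.81  7.    0.23] az 0.02
(np.float64(595.0), np.float64(116.4), 151.0) -> [-6.6   8.9   0.23] az 0.02
(np.float64(615.2), np.float64(112.5), 151.0) -> [-7.19 10.87  0.23] az 0.02
(np.float64(635.6), np.float64(110.7), 151.0) -> [-7.58 12.89  0.23] az 0.02
```

View pics/s5.png

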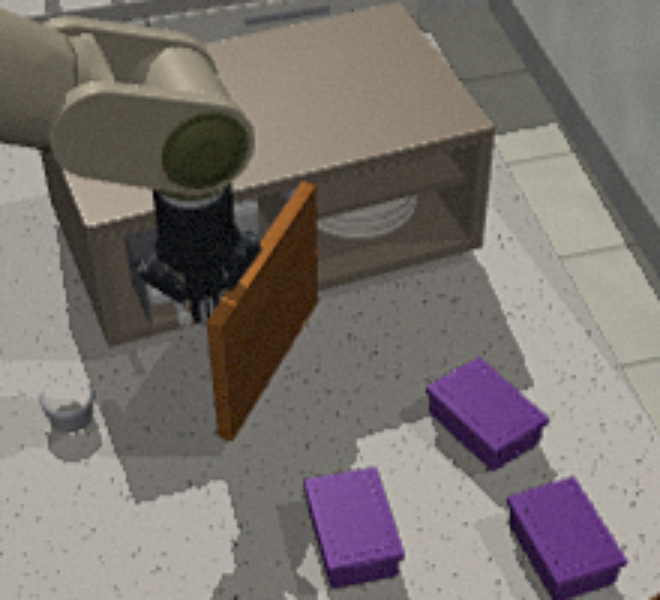

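The finger is behind the panel near crop (215,300), the door is at about 0.75 rad, and the box at (353,525) is well clear. Continuing round the arc.

move_arm([
  {"x":-0.9,"y":0.5,"z":0,"ax":0,"ay":0,"az":0,"gripper":1},
  {"x":-1.7,"y":1.2,"z":0,"ax":0,"ay":0,"az":0,"gripper":1},
  {"x":-2.4,"y":1.9,"z":0,"ax":0,"ay":0,"az":0,"gripper":1},
  {"x":-3.1,"y":2.7,"z":0,"ax":0,"ay":0,"az":0,"gripper":1},
  {"x":-3.7,"y":3.5,"z":0,"ax":0,"ay":0,"az":0,"gripper":1},
])

```text
t: 10.57
ee_pos: [538.5, 139.9, 153.3]
tool_rot: [[-0.101, 0.995, 0.0], [0.995, 0.101, -0.0], [-0.0, 0.0, -1.0]]
wrist_force: [0.7, 1.4, 1.2]
gripper_width: 0.3
```

move_arm([
  {"x":-0.6,"y":0.8,"z":0,"ax":0,"ay":0,"az":0,"gripper":1},
  {"x":-1.1,"y":1.7,"z":0,"ax":0,"ay":0,"az":0,"gripper":1},
  {"x":-1.6,"y":2.6,"z":0,"ax":0,"ay":0,"az":0,"gripper":1},
  {"x":-2.1,"y":3.5,"z":0,"ax":0,"ay":0,"az":0,"gripper":1},
  {"x":-2.5,"y":4.4,"z":0,"ax":0,"ay":0,"az":0,"gripper":1},
])

```text
t: 10.98
ee_pos: [584.9, 119.7, 153.3]
tool_rot: [[-0.101, 0.995, 0.0], [0.995, 0.101, 0.0], [0.0, 0.0, -1.0]]
wrist_force: [-1.1, 2.0, 2.0]
gripper_width: 0.1
```

move_arm([
  {"x":-0.3,"y":1.0,"z":0,"ax":0,"ay":0,"az":0,"gripper":1},
  {"x":-0.6,"y":2.0,"z":0,"ax":0,"ay":0,"az":0,"gripper":1},
  {"x":-0.9,"y":3.0,"z":0,"ax":0,"ay":0,"az":0,"gripper":1},
  {"x":-1.1,"y":4.0,"z":0,"ax":0,"ay":0,"az":0,"gripper":1},
  {"x":-1.3,"y":4.8,"z":0,"ax":0,"ay":0,"az":0,"gripper":1},
])

```text
t: 11.4
ee_pos: [634.1, 111.8, 153.3]
tool_rot: [[-0.101, 0.995, 0.0], [0.995, 0.101, 0.0], [0.0, 0.0, -1.0]]
wrist_force: [-0.7, 1.6, 4.0]
gripper_width: -0.1
```

Run:
```python
from h import *
go((635.6,110.7,151),jaw=5.7)
```

```text
t 11.4 tcp [634.1 111.8 153.3] local [-202.   30.] jaw 5.8 F [-0.7  1.6  4. ] w -0.1 downintool [-0. -0.  1.]
(635.6, 110.7, 151) -> [-0.12  0.14  0.23] az 0.02
```

Door at about 1.5 rad. Settle, then back off square to the panel and rise.

move_arm([
  {"x":0,"y":0,"z":0,"ax":0,"ay":0,"az":0,"gripper":1},
  {"x":0,"y":0,"z":0,"ax":0,"ay":0,"az":0,"gripper":1},
  {"x":0,"y":-1,"z":0,"ax":0,"ay":0,"az":0,"gripper":1},
  {"x":0,"y":-3,"z":0,"ax":0,"ay":0,"az":0,"gripper":1},
  {"x":0,"y":-6,"z":0,"ax":0,"ay":0,"az":0,"gripper":1},
])

```text
t: 11.82
ee_pos: [572.8, 105.8, 152.4]
tool_rot: [[-0.101, 0.995, -0.001], [0.995, 0.101, -0.0], [-0.0, -0.001, -1.0]]
wrist_force: [-0.6, -0.3, 0.3]
gripper_width: 0.0
```

move_arm([
  {"x":0,"y":-3,"z":0,"ax":0,"ay":0,"az":0,"gripper":1},
  {"x":0,"y":-5,"z":-3,"ax":0,"ay":0,"az":0,"gripper":1},
  {"x":0,"y":-5,"z":-7,"ax":0,"ay":0,"az":0,"gripper":1},
  {"x":0,"y":-5,"z":-10,"ax":0,"ay":0,"az":0,"gripper":1},
  {"x":0,"y":-5,"z":-10,"ax":0,"ay":0,"az":0,"gripper":1},
])

```text
t: 12.23
ee_pos: [524.7, 100.9, 259.3]
tool_rot: [[-0.102, 0.995, 0.01], [0.995, 0.102, -0.0], [-0.001, 0.01, -1.0]]
wrist_force: [0.6, 0.2, 1.2]
gripper_width: 0.1
```

Run:
```python
from h import *
go()
b=r.capture("side");cv2.imwrite("pics/s6.png",cv2.resize(b,(768,576))[:,:,::-1])
```

```text
t 12.23 tcp [524.7 100.9 259.3] local [-202.  140.] jaw 5.8 F [0.6 0.2 1.2] w 0.1 downintool [ 0.001 -0.01   1.   ]
```

View pics/s6.png

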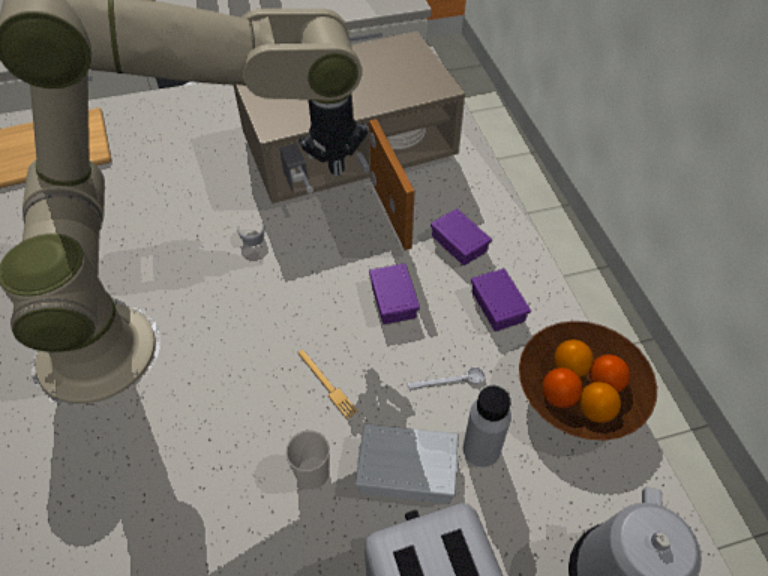

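The door stands about square (top edge from (372,122) to (410,192)). The snack box at (394,292) is clear, the other items look unmoved, and the arm is free. One numeric check, then I hand in.

Run:
```python
from h import *
a=ray("side",(372/1.5,124/1.5),198);b=ray("side",(408/1.5,192/1.5),198)
d=W2L(b)-W2L(a);print("door angle",np.arctan2(-d[0],d[1]),np.linalg.norm(d))
c=ray("side",(393/1.5,286/1.5),45);print("box",c,W2L(c),np.linalg.norm(W2L(c)))
pot=ray("side",(250/1.5,228/1.5),37);print("pot",pot)
r.finish_job()
```

```text
door angle 1.539585714150681 224.42337088549797
box [601.3023245  -29.15383242  45.        ] [-339.24781793   76.47312264] 347.7602916597865
pot [341.39738965 218.25793423  37.        ]
the job is handed in; nothing more can be done
```

The cupboard door is open at about 1.54 rad, roughly square to the front, and the job is handed in. The hand-in gives no verdict.

- **Snack box:** I picked the box nearest the base. It was 626 mm away, against 794 and 815 mm for the two look-alikes. I slid it about 150 mm along the granite with two part-open fingers and it now stands about 348 mm from the hinge, clear of the door's swing. Wrist force while pushing read at most about 3.5 N.
- **Door:** I pressed it to its stop with the shut fingertips, where the wrist read about 17 N. It sprang ajar to about 0.34 rad, and I swung it open with a fingertip behind the panel, reading about 4.5 N at most.
- **Last checks:** The dip pot measures within 1 mm of where it started. I checked the other items only by eye in the last side view, and they look unmoved. The arm was clear of everything, and about 12 s of the 64 s had been used.

Two small things came up:
- My first move call was refused because I had left out the ax and ay keys. It moved nothing.
- The last picture gave a top edge about 16 mm short of the panel's true 240 mm, so the door angle is approximate. It is still well above the required 1.2 rad.

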